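# Load the autosampler caddy, set the loose cap aside

## Task

Stand the three red-capped sample bottles with coloured tops in the caddy, each in the well of its own colour, and set the red-capped bottle whose plain cap stands loose (pale neck showing under it) in the orange rework tray. Leave the white-capped and black-capped standards standing where they are. Keep the bottles upright and set them down rather than dropping them.

Things in the scene. Friction and masses are not known exactly. Their poses are not given: they have to be found in the camera images.
- bottle_blue: Plastic sample bottle, round and upright, 42 mm across the body and 82 mm tall: body from 0 to 52 mm, then a shoulder, and a ribbed cap 40 mm across from 62 to 82 mm; about 80 g. RED cap with a blue disc on its top, and a blue band round the body. Loose on the table at the start; it belongs in the caddy's blue well. Origin: centre of the underside, z up along the bottle.
- bottle_yellow: Plastic sample bottle, round and upright, 42 mm across the body and 82 mm tall: body from 0 to 52 mm, then a shoulder, and a ribbed cap 40 mm across from 62 to 82 mm; about 80 g. RED cap with a yellow disc on its top, and a yellow band round the body. Loose on the table at the start; it belongs in the caddy's yellow well. Origin: centre of the underside, z up along the bottle.
- bottle_green: Plastic sample bottle, round and upright, 42 mm across the body and 82 mm tall: body from 0 to 52 mm, then a shoulder, and a ribbed cap 40 mm across from 62 to 82 mm; about 80 g. RED cap with a green disc on its top, and a green band round the body. Loose on the table at the start; it belongs in the caddy's green well. Origin: centre of the underside, z up along the bottle.
- bottle_loose: Sample bottle like the others (42 mm across, 80 g), but its plain RED cap, without a disc, is not screwed down: it stands 8 mm proud, bare pale neck 34 mm across shows from 60 to 70 mm, the 40 mm cap is at 70 to 90 mm (90 mm tall). The cap stays on when gripped. White band. For the rework tray. Origin: centre of the underside, z up along the bottle.
- standard_white: Plastic sample bottle, round and upright, 42 mm across the body and 82 mm tall: body from 0 to 52 mm, then a shoulder, and a ribbed cap 40 mm across from 62 to 82 mm; about 80 g. Look-alike: WHITE cap with a blue disc, blue band. A calibration standard; stays where it stands. Origin: centre of the underside, z up along the bottle.
- standard_black: Plastic sample bottle, round and upright, 42 mm across the body and 82 mm tall: body from 0 to 52 mm, then a shoulder, and a ribbed cap 40 mm across from 62 to 82 mm; about 80 g. Look-alike: BLACK cap with a yellow disc, yellow band. A calibration standard; stays where it stands. Origin: centre of the underside, z up along the bottle.
- caddy: Dark grey open caddy fixed on the table, left or right: 196 mm long (its x), 68 wide, 34 high, walls and floor 4 mm. Three wells in a row, 60 x 60 mm inside, centred at x = -64 mm (BLUE floor and side plates), 0 (YELLOW) and +64 mm (GREEN), y = 0; one bottle stands in each. Origin: centre of the underside, x along the row from blue to green (within 0.35 rad of world x), z up.
- rework_tray: Orange open tray fixed on the table, 112 x 112 mm, 18 mm high, walls 4 mm, floor 4 mm thick, 104 x 104 mm inside. Origin: centre of the underside, z up. On the side of the table opposite the caddy.
Not all that is in view belongs to the job. What is shaped like the bottle_yellow but purple is not meant.

How it is judged:
By the outcome, as a careful person would: the job done as asked, in the order asked, and still so for the second after the job is handed in, with the robot touching nothing.
It also fails if it takes over 106 s, if anything falls off the work surface, if the arm or the gripper's body presses on something with over 40 N, if the wrist force passes 120 N, or if a joint passes its speed limit or range.

## Robot

A 7-joint arm with a two-finger parallel gripper is mounted at the origin on the work surface. World frame = base frame: x ahead of the robot, y to its left, z up, the work surface at z = 0. Lengths are in m, angles in rad, forces in N, time in s.
With the tool pointing down it reaches from about 0.425 to 0.925 m from the base axis. Payload 6.8 kg.
Tool frame: the origin (TCP) lies at the very end of the fingers, on their centre line; the grasp point (between the pads) lies 19 mm behind it; z points along the fingers, y is the line along which they close (so a half turn about z gives the same grasp; the last joint's range is limited). The gripper opens to 85 mm and grips with 20 to 120 N. Pads are 22 mm wide; open, the fingers measure 114 mm over their backs; the gripper's body (76 mm by 85 mm) begins 54 mm behind the grasp point. The pads swing forward as they close: fully open they stand 13 mm farther back than shut.
Start: joints at [1.102, 0.477, 0.022, 1.555, -0.011, 1.109, -0.083], TCP at [0.238, -0.632, 0.231] pointing down, gripper open.
Joint ranges: [-2.96, 2.96], [-0.34, 2.1], [-1.41, 1.46], [0.24, 2.44], [-1.37, 4.51], [0.17, 1.92], [-2.96, 2.96]. Speed limits (rad/s): [2.39, 2.39, 3.14, 3.14, 3.14, 3.14, 3.14].

## Interface

Orientations are given as a unit quaternion [w, x, y, z].
In Python, from station import bot gives the robot as it stands.
- The arm moves only by the tool jog_arm, never from a script. Its argument "motion" is a list of rows, each a list of 7 numbers: the turn, a rotation vector about the tool's x, y, z in rad, then the shift along the tool's x, y, z in mm, then the finger opening in mm, from 0 to 85.4. A call has 1 to 10 rows; each row is the pose to reach, as a shift and turn from the pose commanded when the call began, along the tool's axes at that moment; what a row does not reach only later rows make up. A row lasts 1/8 s, in which the tool goes at most 62.5 mm and 10.7 degrees, less where a joint would pass 70% of its speed; a pose out of reach is approached as far as the arm can. A call with a gripper value outside its range is refused whole. The fingers move at their own pace and stop on an object; "grip_force" is the grip in N (left out, the last holds). Time passes only in rows, so rows that repeat a pose let the fingers close. It gives the time, the measured TCP pose, the force, the opening and the grip force at its end, in the units of the state.
- bot.get_obs(): the state, without advancing time (a new reading comes with each control period).
- bot.read_camera(name): name is "scene" or "side" or "wrist"; returns a dict with "pixels" (400x640x3 uint8, red, green, blue), "camera_matrix" (3x3 intrinsics, pixels), "T" (4x4, takes a point from camera to world coordinates); the wrist camera has in their place "tool_from_camera" (4x4, takes a point from camera to tool coordinates, whose origin is the TCP and whose axes are the flange's). Camera axes: x right, y down, z forward; pixel columns grow to the right and rows downward; lengths in m; the calibration is good to about 2 mm. A picture is of the moment at which its call begins: read the wrist's pose just before it. There is no depth.
- bot.hand_in(): hands the job in; it is judged then, once.
Trained networks look in a picture, given as the dict that the camera call returned (one of the last four; its "shot" number tells which), for a name from the list of things; names that differ only in an ending like _2 or _b are one class to them, and where a whole thing is asked for, a point or a joint stands for the part that bears it (a point fixed in the world has none). Each returns a list of dicts, best first, with "score" (0 to 1); they miss things now and then, are a little off and sometimes report something else, mostly with a low value. They report only what shows in the picture. A call takes as long as a camera call. They do not tell look-alikes from the thing itself.
- bot.spot_in(thing, picture): "xy" ([column, row] in pixels, amid what is visible of it).
- bot.tip_of(thing, picture): "xy" ([column, row] in pixels: a listed point, or the origin of a listed thing).
The state is a dict: "t": time; "q": joint angles; "joint_vel": joint speeds; "joint_torque": joint torques, N m; "eef_pos": TCP position; "tool_rot": TCP orientation; "contact_force": force on the tool from outside, world axes, zero at the start; "torque": the same for the moment, N m; "gripper_width": opening from 0.0 (shut) to 1.0 (fully open); "grasp_force": force on a finger pad.
Only numpy, scipy, OpenCV 4.12 (cv2) and the standard library are available. Lean on these libraries where they do the work, as an engineer would, in place of code of your own. Each camera call takes 0.05 s, during which the arm holds its last target. There are 200 camera calls.

## Working session

There is one attempt and no reset: what is moved stays moved. The work goes in short steps, Python scripts to look and compute and a tool call to move; the robot and the scene stay as the last step left them, time stands still between calls to the robot, and variables do not carry over. Pictures are saved under pics/ and viewed, at most 14 in all, crops included, and the job is handed in when it is done.

Besides the shell and the picture viewer there is one more tool, called after "Call:" as a command line: name --pt "numbers of a row" for each row, then --argument value for the rest. jog_arm: Moves the arm, as the interface text tells. Its arguments: {"type":"object","properties":{"motion":{"type":"array"},"grip_force":{"type":"number"}},"required":["motion"]}

```bash
mkdir -p pics; ls; cat > h.py <<'E'
import numpy as np, cv2
from station import bot
NAMES=['bottle_blue','bottle_yellow','bottle_green','bottle_loose','standard_white','standard_black','caddy','rework_tray']
def save(p,f,crop=None,s=1):
    im=p['pixels'][:,:,::-1]
    if crop: im=im[crop[1]:crop[3],crop[0]:crop[2]]
    if s!=1: im=cv2.resize(im,None,fx=s,fy=s,interpolation=cv2.INTER_CUBIC)
    cv2.imwrite('pics/'+f,im)
def ray(p,xy,z,T=None):
    T=p['T'] if T is None else T
    T=np.array(T);d=T[:3,:3]@np.linalg.solve(np.array(p['camera_matrix']),[xy[0],xy[1],1]);o=T[:3,3]
    return (o+d*(z-o[2])/d[2])
E
python3 - <<'E'
from h import *
o=bot.get_obs();print({k:np.round(v,3) for k,v in o.items()})
for c in ['scene','side']:
    p=bot.read_camera(c);save(p,c+'0.png');print(c,np.round(p['T'],3).tolist(),np.round(p['camera_matrix'],1).tolist())
    for n in NAMES:
        print(n,[(np.round(d['xy'],0).tolist(),round(d['score'],2),np.round(ray(p,d['xy'],0),3)[:2].tolist()) for d in bot.tip_of(n,p)[:6]])
E
```

```text
pics
{'t': np.float64(0.0), 'q': array([ 1.102,  0.478,  0.022,  1.556, -0.011,  1.109, -0.083]), 'joint_vel': array([-0.   ,  0.   , -0.   , -0.   , -0.002, -0.001, -0.002]), 'joint_torque': array([ 1.0000e-03, -5.9644e+01,  1.6080e+00, -2.8120e+01,  1.2000e-02,
        9.0000e-03,  0.0000e+00]), 'eef_pos': array([ 0.238, -0.631,  0.23 ]), 'tool_rot': array([-0.001,  0.984,  0.179, -0.   ]), 'contact_force': array([-0.509, -0.524, -0.408]), 'torque': array([ 0.002, -0.02 , -0.001]), 'grasp_force': np.float64(0.0), 'gripper_width': np.float64(1.006)}
scene [[-0.718, 0.511, -0.472, 1.039], [0.696, 0.536, -0.478, 0.465], [0.008, -0.672, -0.74, 0.75], [0.0, 0.0, 0.0, 1.0]] [[382.1, 0.0, 316.1], [0.0, 382.1, 193.0], [0.0, 0.0, 1.0]]
bottle_blue [([262.0, 200.0], 0.65, [0.681, -0.101])]
bottle_yellow [([300.0, 140.0], 0.78, [0.446, -0.211]), ([240.0, 178.0], 0.74, [0.673, -0.204]), ([293.0, 174.0], 0.56, [0.559, -0.115]), ([274.0, 229.0], 0.55, [0.717, -0.005])]
bottle_green [([316.0, 237.0], 0.61, [0.66, 0.081])]
bottle_loose [([375.0, 195.0], 0.84, [0.454, 0.093])]
standard_white [([346
[... 306 characters left out ...]
8, -0.744, -0.668, 0.698], [0.0, 0.0, 0.0, 1.0]] [[435.5, 0.0, 325.8], [0.0, 435.5, 198.3], [0.0, 0.0, 1.0]]
bottle_blue [([378.0, 240.0], 0.64, [0.686, -0.104])]
bottle_yellow [([381.0, 206.0], 0.97, [0.721, 0.001]), ([317.0, 249.0], 0.78, [0.552, -0.112]), ([267.0, 291.0], 0.76, [0.442, -0.205]), ([381.0, 272.0], 0.63, [0.672, -0.191])]
bottle_green [([354.0, 183.0], 0.61, [0.672, 0.09])]
bottle_loose [([265.0, 188.0], 0.73, [0.453, 0.103])]
standard_white [([316.0, 181.0], 0.76, [0.579, 0.113])]
standard_black [([271.0, 256.0], 0.88, [0.454, -0.119])]
caddy [([295.0, 145.0], 0.6, [0.543, 0.274])]
rework_tray [([330.0, 324.0], 0.93, [0.551, -0.293]), ([350.0, 181.0], 0.43, [0.664, 0.099])]
```

```bash
python3 - <<'E'
import cv2
a=cv2.imread('pics/scene0.png')[90:320,190:490];b=cv2.imread('pics/side0.png')[90:390,190:490]
cv2.imwrite('pics/a.png',cv2.resize(a,None,fx=2.6,fy=2.6,interpolation=2));cv2.imwrite('pics/b.png',cv2.resize(b,None,fx=2,fy=2,interpolation=2))
E
```

```text
(no output)
```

View pics/a.png

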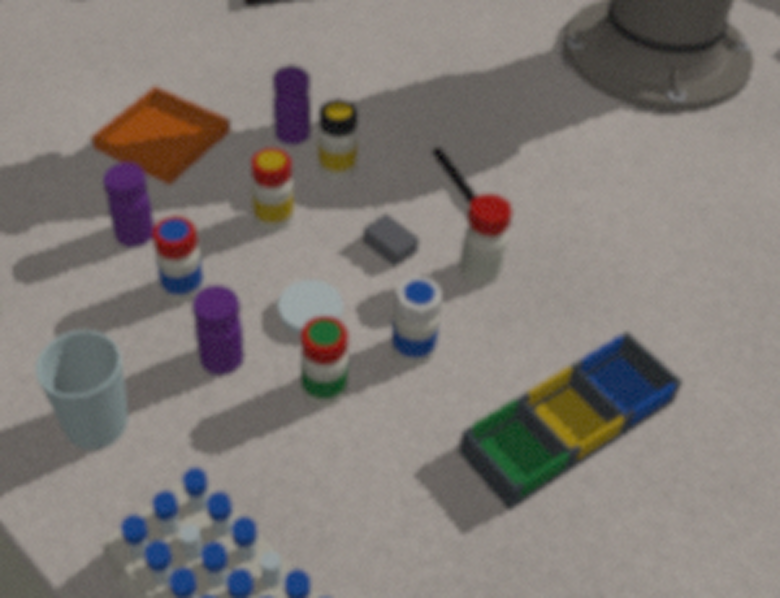

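View pics/b.png

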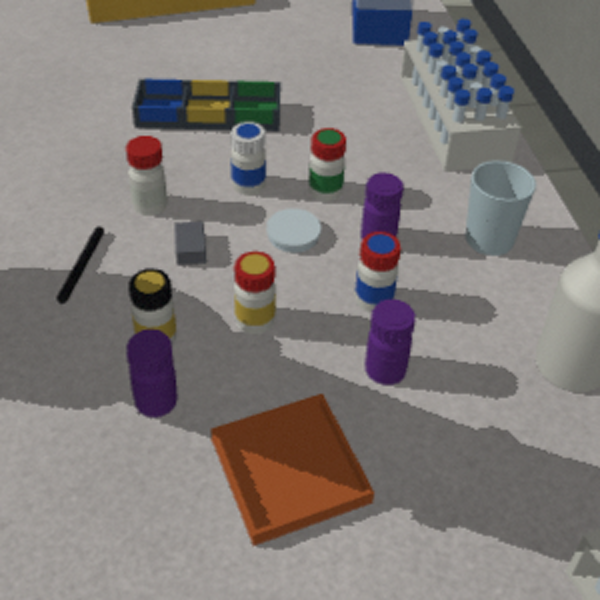

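The side and scene views agree. Positions are in scene-crop pixels (a.png).

| Object | Pixel | Note |
|---|---|---|
| Blue target | (178,255) | Red cap |
| Blue look-alike, white cap | (417,318) | Leave |
| Yellow target | (272,185) | Red cap |
| Yellow look-alike, black cap | (338,135) | Leave |
| Green target | (325,355) | Red cap |
| Loose, plain red cap | (487,235) | For the tray |
| Purple decoys | (292,105), (129,205), (219,330) | Leave |

Next I refine the positions by colour and check the choice in one close crop.

```bash
python3 - <<'E'
from h import *
def blobs(p,hues,smin=110,vmin=50,amin=15):
    hsv=cv2.cvtColor(p['pixels'],cv2.COLOR_RGB2HSV);m=np.zeros(hsv.shape[:2],np.uint8)
    for lo,hi in hues: m|=cv2.inRange(hsv,(lo,smin,vmin),(hi,255,255))
    n,l,s,c=cv2.connectedComponentsWithStats(m)
    return [(s[i,4],c[i]) for i in range(1,n) if s[i,4]>=amin]
H={'blue':[(100,125)],'yellow':[(20,32)],'green':[(45,85)],'red':[(0,5),(174,180)],'orange':[(6,14)]}
for c in ['scene','side']:
    p=bot.read_camera(c);print(c)
    if c=='side': save(p,'c.png',(240,140,410,270),4)
    for k,h in H.items():
        for a,xy in blobs(p,h):
            w=ray(p,xy,.082);v=ray(p,xy,.02)
            if .35<w[0]<.8 and abs(w[1])<.45: print(k,a,xy.round(1),'z82',w[:2].round(4),'z20',v[:2].round(4))
E
```

```text
scene
blue 55 [256.4 178. ] z82 [ 0.6841 -0.1038] z20 [ 0.6512 -0.1565]
blue 80 [259.4 198.4] z82 [ 0.7203 -0.0464] z20 [ 0.6907 -0.0938]
blue 62 [350.7 202. ] z82 [0.5746 0.1081] z20 [0.5315 0.075 ]
blue 77 [348.6 222.9] z82 [0.6231 0.146 ] z20 [0.5845 0.1165]
blue 531 [429.9 236.7] z82 [0.5242 0.2922] z20 [0.4765 0.2762]
yellow 69 [319.8 132.7] z82 [ 0.4496 -0.1217] z20 [ 0.3949 -0.1761]
yellow 89 [319.3 151.3] z82 [ 0.5041 -0.0678] z20 [ 0.4544 -0.1172]
yellow 46 [293.9 151.3] z82 [ 0.5525 -0.1136] z20 [ 0.5074 -0.1673]
yellow 91 [294.8 170.8] z82 [ 0.5995 -0.0578] z20 [ 0.5587 -0.1062]
yellow 593 [409.6 249.2] z82 [0.5819 0.2813] z20 [0.5395 0.2644]
green 69 [314.4 217.5] z82 [0.6671 0.083 ] z20 [0.6326 0.0476]
green 62 [314.3 238.7] z82 [0.7072 0.1244] z20 [0.6764 0.0928]
green 569 [389. 263.] z82 [0.6394 0.2724] z20 [0.6024 0.2546]
red 94 [294.1 156.6] z82 [ 0.5658 -0.0977] z20 [ 0.5219 -0.1499]
red 209 [377.8 172. ] z82 [0.4528 0.0879] z20 [0.3984 0.0529]
red 107 [257.6 184. ] z82 [ 0.6946 -0.0856] z20 [ 0.6627 -0.1367]
red 123 [314.2 223.8] z82 [0.6796 0.0955] z20 [0.6463 0.0
[... 1013 characters left out ...]
 253.6] z82 [ 0.4622 -0.1838] z20 [ 0.461  -0.1295]
yellow 19 [258.9 253.2] z82 [ 0.4352 -0.179 ] z20 [ 0.4313 -0.1241]
green 126 [317.5 134. ] z82 [0.5961 0.1983] z20 [0.6084 0.291 ]
green 190 [316.9 145.3] z82 [0.5881 0.1495] z20 [0.5996 0.2373]
green 54 [354.2 158.2] z82 [0.6682 0.0851] z20 [0.6877 0.1664]
green 114 [352.7 181. ] z82 [0.6482 0.0027] z20 [0.6658 0.0758]
red 147 [354.  163.9] z82 [0.6633 0.0632] z20 [0.6824 0.1424]
red 249 [261.8 165.8] z82 [0.4512 0.0858] z20 [0.4489 0.1673]
red 200 [379.6 217.5] z82 [ 0.6797 -0.1184] z20 [ 0.7005 -0.0575]
red 205 [316.9 227.8] z82 [ 0.5503 -0.1294] z20 [ 0.558  -0.0696]
orange 3836 [335.  323.7] z82 [ 0.5503 -0.3455] z20 [ 0.558  -0.3075]
```

View pics/c.png

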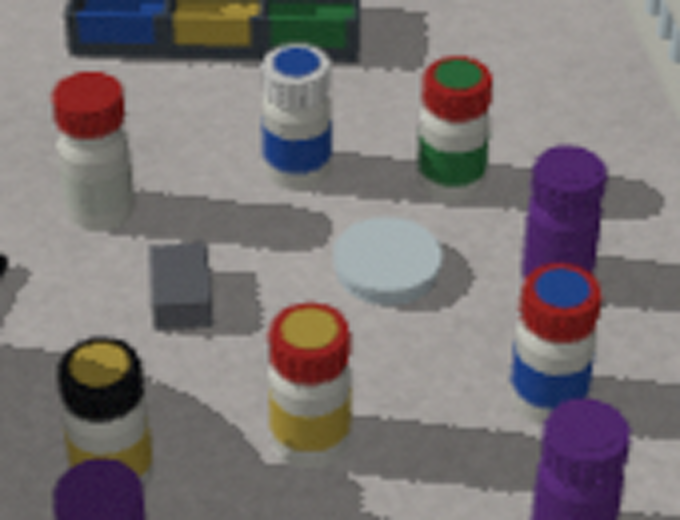

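Crop c.png confirms the choice: blue at (561,290), yellow at (309,330), green at (456,75), and the loose bottle with no disc at (90,105). Next is a small helper that turns targets into tool-axis shifts.

```bash
cat >> h.py <<'E'
from scipy.spatial.transform import Rotation as Ro
def pose():
    o=bot.get_obs();q=np.array(o['tool_rot']);return o,Ro.from_quat(q[[1,2,3,0]]),np.array(o['eef_pos'])
def rows(*targets):
    o,R,p=pose()
    print('t',o['t'],'p',p.round(4),'F',np.round(o['contact_force'],1),'w',round(float(o['gripper_width']),3),'g',round(float(o['grasp_force']),1),'q',np.round(o['q'],2))
    for x,y,z,yaw in targets:
        Rt=Ro.from_matrix([[np.cos(yaw),np.sin(yaw),0],[np.sin(yaw),-np.cos(yaw),0],[0,0,-1]])
        print((R.inv()*Rt).as_rotvec().round(3),(R.inv().apply(np.array([x,y,z])-p)*1000).round(1))
E
python3 -c "
from h import *
rows((.6844,-.1027,.16,-.17),(.6844,-.1027,.05,-.17))"
```

```text
t 1.0 p [ 0.2383 -0.6316  0.2313] F [-0.7  0.6  0.6] w 1.003 g 0.0 q [ 1.1   0.48  0.02  1.56 -0.01  1.11 -0.08]
[0.    0.    0.531] [ 604.1 -337.3   71.3]
[0.    0.    0.531] [ 604.1 -337.3  181.3]
```

Call:
jog_arm --pt "0 0 0.08 60 -34 0 62" --pt "0 0 0.16 120 -67 0 62" --pt "0 0 0.24 180 -101 0 62" --pt "0 0 0.32 240 -134 10 62" --pt "0 0 0.4 300 -168 20 62" --pt "0 0 0.48 360 -201 30 62" --pt "0 0 0.531 420 -235 40 62" --pt "0 0 0.531 480 -268 50 62" --pt "0 0 0.531 540 -302 60 62" --pt "0 0 0.531 595 -332 71 62"

```text
t: 2.25
eef_pos: [0.6398, -0.1557, 0.1701]
tool_rot: [0.0, 0.996, -0.085, 0.0]
contact_force: [0.1, -0.8, -0.0]
gripper_width: 0.726
grasp_force: 0.0
```

```bash
python3 -c "
from h import *
rows((.6844,-.1027,.12,-.17),(.6844,-.1027,.05,-.17))"
```

```text
t 2.25 p [ 0.6398 -0.1557  0.1701] F [ 0.1 -0.8 -0. ] w 0.726 g 0.0 q [ 0.19  0.51 -0.06  1.65  0.03  0.98 -1.63]
[ 0.    -0.001 -0.   ] [ 34.9 -59.8  50.1]
[ 0.    -0.001 -0.   ] [ 34.9 -59.8 120.1]
```

Call:
jog_arm --pt "0 0 0 0 0 0 62" --pt "0 0 0 0 0 0 62"

```text
t: 2.5
eef_pos: [0.6382, -0.1575, 0.1699]
tool_rot: [0.0, 0.996, -0.085, -0.0]
contact_force: [-0.2, -1.1, -0.2]
gripper_width: 0.73
grasp_force: 0.0
```

```bash
python3 - <<'E'
from h import *
rows((.6844,-.1027,.12,-.17),(.6844,-.1027,.05,-.17))
p=bot.read_camera('wrist');save(p,'w1.png')
o,R,e=pose();T=np.eye(4);T[:3,:3]=R.as_matrix();T[:3,3]=e;T=T@np.array(p['tool_from_camera'])
print(np.round(T,3).tolist())
for n in ['bottle_blue','bottle_yellow']:
  for d in bot.spot_in(n,p): print(n,d['xy'],d['score'],ray(p,d['xy'],.075,T)[:2])
E
```

```text
t 2.5 p [ 0.6382 -0.1575  0.1699] F [-0.2 -1.1 -0.2] w 0.73 g 0.0 q [ 0.19  0.51 -0.06  1.65  0.04  0.98 -1.62]
[0.001 0.001 0.   ] [ 36.3 -61.9  49.8]
[0.001 0.001 0.   ] [ 36.3 -61.9 119.8]
[[-0.171, -0.948, -0.27, 0.706], [-0.985, 0.164, 0.045, -0.171], [0.001, 0.274, -0.962, 0.312], [0.0, 0.0, 0.0, 1.0]]
bottle_blue [247.1, 155.6] 0.73 [ 0.68587014 -0.10736294]
bottle_yellow [136.9, 141.8] 0.87 [ 0.71187177 -0.0223936 ]
bottle_yellow [359.5, 151.2] 0.72 [ 0.6737077 -0.1984638]
bottle_yellow [291.7, 281.9] 0.69 [ 0.56484879 -0.12030179]
bottle_yellow [378.5, 321.2] 0.67 [ 0.50803065 -0.19481069]
```

View pics/w1.png

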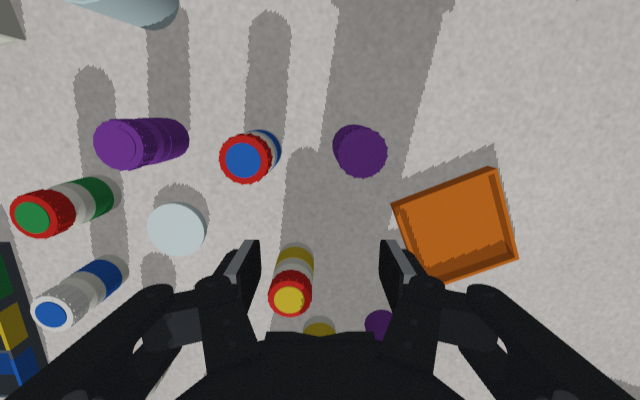

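Wrist view: blue disc at (243,160), purple bottles either side at (120,145) and (360,150) with finger room, and yellow's red cap at (290,298). I'm going over blue, then down.

Call:
jog_arm --pt "0 0 0 18 -31 0 62" --pt "0 0 0 36 -62 20 62" --pt "0 0 0 36 -62 50 62" --pt "0 0 0 36 -62 80 62" --pt "0 0 0 36 -62 108 62" --pt "0 0 0 36 -62 120 62" --pt "0 0 0 36 -62 120 62" --pt "0 0 0 36 -62 120 30" --pt "0 0 0 36 -62 120 30" --pt "0 0 0 36 -62 120 30" --grip_force 40

```text
t: 3.9
eef_pos: [0.6856, -0.103, 0.0519]
tool_rot: [0.0, 0.996, -0.085, 0.001]
contact_force: [-0.1, -2.4, 5.5]
gripper_width: 0.447
grasp_force: 41.5
```

```bash
python3 -c "
from h import *
c,s=np.cos(-.17),np.sin(-.17);b=np.array([.541,.268])-.064*np.array([c,s]);print(b)
rows((.6844,-.1027,.05,-.17),(.6844,-.1027,.16,-.17),(*b,.16,-.17))"
```

```text
[0.47792257 0.27882767]
t 3.9 p [ 0.6856 -0.103   0.0519] F [-0.1 -2.4  5.5] w 0.447 g 41.5 q [ 0.1   0.69 -0.06  1.63  0.06  0.81 -1.73]
[ 0.001 -0.003 -0.001] [-1.3 -0.1  1.9]
[ 0.001 -0.003 -0.001] [-9.000e-01 -1.000e-01 -1.081e+02]
[ 0.001 -0.003 -0.001] [-269.3 -340.9 -109.1]
```

Call:
jog_arm --pt "0 0 0 0 0 -30 30" --pt "0 0 0 0 0 -75 30" --pt "0 0 0 0 0 -120 30" --pt "0 0 0 -35 -45 -125 30" --pt "0 0 0 -73 -93 -125 30" --pt "0 0 0 -111 -141 -125 30" --pt "0 0 0 -149 -189 -125 30" --pt "0 0 0 -187 -237 -125 30" --pt "0 0 0 -215 -270 -125 30" --pt "0 0 0 -225 -285 -125 30"

```text
t: 5.15
eef_pos: [0.5091, 0.2198, 0.1754]
tool_rot: [-0.001, 0.997, -0.083, -0.0]
contact_force: [0.7, -0.1, -0.9]
gripper_width: 0.446
grasp_force: 41.0
```

Call:
jog_arm --pt "0 0 0 0 0 0 30" --pt "0 0 0 0 0 0 30"

```text
t: 5.4
eef_pos: [0.5121, 0.2148, 0.175]
tool_rot: [0.0, 0.996, -0.086, 0.0]
contact_force: [0.1, -0.1, -0.8]
gripper_width: 0.444
grasp_force: 41.0
```

```bash
python3 - <<'E'
from h import *
p=bot.read_camera('wrist');save(p,'w2.png')
o,R,e=pose();T=np.eye(4);T[:3,:3]=R.as_matrix();T[:3,3]=e;T=T@np.array(p['tool_from_camera']);np.savez('w2.npz',T=T,K=p['camera_matrix'])
for d in bot.tip_of('caddy',p): print(d['xy'],d['score'],ray(p,d['xy'],0,T)[:2])
rows((.478,.279,.12,-.17))
E
```

```text
[270.9, 164.6] 0.78 [0.5395478  0.26380099]
[625.2, 184.5] 0.35 [ 0.44870174 -0.12428369]
t 5.5 p [0.5121 0.2148 0.1749] F [ 0.1 -0.2 -1.5] w 0.445 g 41.0 q [-0.37  0.35 -0.17  1.89  0.08  0.9  -2.32]
[ 0.001 -0.    -0.004] [-44.7 -57.4  54.9]
```

View pics/w2.png

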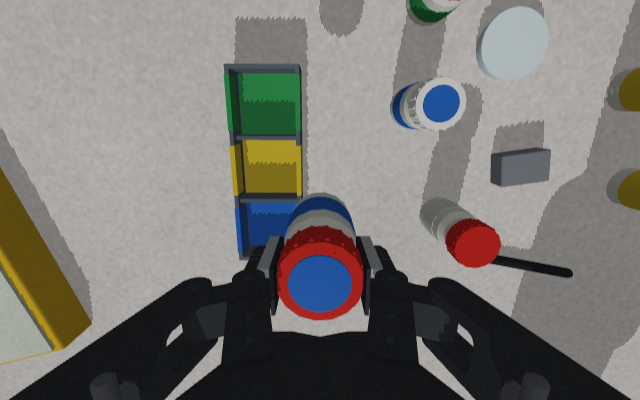

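Wrist view: blue is held upright. Caddy rim corners are at (225,66) and (300,66), with partitions meeting the right rim at about (301,137) and (302,197). The loose cap top is at (474,244).

```bash
python3 - <<'E'
from h import *
w=np.load('w2.npz');p={'camera_matrix':w['K']};T=w['T']
for xy in [(225,66),(300,66),(301,137),(302,197),(232,137),(237,198)]: print(xy,ray(p,xy,.034,T)[:2].round(4))
print('loose',ray(p,(474,244),.09,T)[:2].round(4))
E
```

```text
(225, 66) [0.6383 0.2785]
(300, 66) [0.6266 0.212 ]
(301, 137) [0.565 0.223]
(302, 197) [0.5061 0.2333]
(232, 137) [0.5764 0.2882]
(237, 198) [0.5165 0.2986]
loose [0.4544 0.0902]
```

```bash
python3 -c "
from h import *
rows((.477,.275,.12,-.17),(.477,.275,.0575,-.17))"
```

```text
t 5.5 p [0.5121 0.2148 0.1749] F [ 0.1 -0.2 -1.5] w 0.445 g 41.0 q [-0.37  0.35 -0.17  1.89  0.08  0.9  -2.32]
[ 0.001 -0.    -0.004] [-45.  -53.3  54.9]
[ 0.001 -0.    -0.004] [-45.  -53.4 117.4]
```

Call:
jog_arm --pt "0 0 0 -15 -18 0 30" --pt "0 0 0 -35 -42 0 30" --pt "0 0 0 -45 -53.5 0 30" --pt "0 0 0 -45 -53.5 0 30" --pt "0 0 0 -45 -53.5 30 30" --pt "0 0 0 -45 -53.5 60 30" --pt "0 0 0 -45 -53.5 85 30" --pt "0 0 0 -45 -53.5 105 30" --pt "0 0 0 -45 -53.5 113 30" --pt "0 0 0 -45 -53.5 113 30"

```text
t: 6.75
eef_pos: [0.4762, 0.2762, 0.0619]
tool_rot: [0.0, 0.996, -0.086, -0.0]
contact_force: [-0.7, 0.1, -0.5]
gripper_width: 0.442
grasp_force: 41.0
```

```bash
python3 - <<'E'
from h import *
rows((.477,.275,.0575,-.17))
p=bot.read_camera('scene');save(p,'s2.png',(350,170,500,290),4)
E
```

```text
t 6.75 p [0.4762 0.2762 0.0619] F [-0.7  0.1 -0.5] w 0.442 g 41.0 q [-0.5   0.5  -0.18  1.98  0.14  0.67 -2.5 ]
[ 0.001  0.    -0.001] [1.  1.1 4.4]
```

View pics/s2.png

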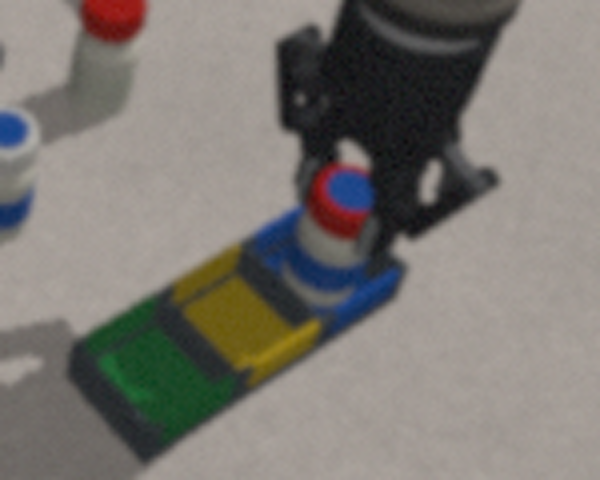

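The blue bottle at crop (335,240) is inside the blue well with no contact force. I'm setting it down and releasing.

Call:
jog_arm --pt "0 0 0 0.5 0.5 3 30" --pt "0 0 0 0.5 0.5 5 30" --pt "0 0 0 0.5 0.5 6 30" --pt "0 0 0 0.5 0.5 6 30"

```text
t: 7.3
eef_pos: [0.4761, 0.2767, 0.0561]
tool_rot: [0.0, 0.996, -0.085, 0.0]
contact_force: [0.0, 0.4, -1.2]
gripper_width: 0.446
grasp_force: 41.0
```

Call:
jog_arm --pt "0 0 0 0 0 1 30" --pt "0 0 0 0 0 1 30" --pt "0 0 0 0 0 1 50" --pt "0 0 0 0 0 1 62" --pt "0 0 0 0 0 1 62" --pt "0 0 0 0 0 -30 62" --pt "0 0 0 0 0 -75 62" --pt "0 0 0 0 0 -120 62" --pt "0 0 0 0 0 -120 62"

```text
t: 8.43
eef_pos: [0.4782, 0.2781, 0.1797]
tool_rot: [-0.002, 0.996, -0.085, 0.003]
contact_force: [0.0, -0.4, -0.9]
gripper_width: 0.728
grasp_force: 0.0
```

```bash
python3 -c "
from h import *
rows((.5526,-.1132,.175,-.17),(.5526,-.1132,.05,-.17))"
```

```text
t 8.425 p [0.4782 0.2781 0.1797] F [ 0.  -0.4 -0.9] w 0.728 g 0.0 q [-0.48  0.34 -0.2   1.9   0.09  0.91 -2.46]
[-0.005 -0.005 -0.   ] [139.7 373.    3.6]
[-0.005 -0.005 -0.   ] [139.  373.7 128.6]
```

Call:
jog_arm --pt "0 0 0 12 32 0 62" --pt "0 0 0 28 75 0 62" --pt "0 0 0 45 120 0 62" --pt "0 0 0 62 165 0 62" --pt "0 0 0 79 210 0 62" --pt "0 0 0 96 255 0 62" --pt "0 0 0 112 300 0 62" --pt "0 0 0 128 345 5 62" --pt "0 0 0 139 373 15 62" --pt "0 0 0 139 373 20 62"

```text
t: 9.68
eef_pos: [0.5489, -0.1176, 0.1543]
tool_rot: [0.001, 0.996, -0.087, -0.001]
contact_force: [0.1, 0.7, 0.5]
gripper_width: 0.724
grasp_force: 0.0
```

Call:
jog_arm --pt "0 0 0 0 0 0 62" --pt "0 0 0 0 0 0 62"

```text
t: 9.93
eef_pos: [0.5499, -0.1129, 0.156]
tool_rot: [-0.0, 0.996, -0.084, -0.0]
contact_force: [-0.1, 0.3, 0.1]
gripper_width: 0.724
grasp_force: 0.0
```

```bash
python3 - <<'E'
from h import *
rows((.5526,-.1132,.05,-.17))
p=bot.read_camera('scene')
for n in ['bottle_blue','bottle_yellow']: print(n,[(np.round(d['xy']),round(d['score'],2),ray(p,d['xy'],0)[:2].round(3)) for d in bot.tip_of(n,p)])
E
```

```text
t 9.925 p [ 0.5499 -0.1129  0.156 ] F [-0.1  0.3  0.1] w 0.724 g 0.0 q [ 0.12  0.38 -0.04  1.9   0.02  0.86 -1.66]
[-0.001  0.     0.002] [ 2.70e+00 -1.00e-01  1.06e+02]
bottle_blue [(array([346., 226.]), 0.62, array([0.584, 0.11 ])), (array([429., 239.]), 0.6, array([0.469, 0.273]))]
bottle_yellow [(array([275., 227.]), 0.88, array([ 0.713, -0.008])), (array([301., 138.]), 0.77, array([ 0.437, -0.213])), (array([240., 181.]), 0.69, array([ 0.681, -0.195])), (array([295., 174.]), 0.55, array([ 0.553, -0.113]))]
```

Call:
jog_arm --pt "0 0 0 2.7 0 25 62" --pt "0 0 0 2.7 0 60 62" --pt "0 0 0 2.7 0 92 62" --pt "0 0 0 2.7 0 105 62" --pt "0 0 0 2.7 0 105 62" --pt "0 0 0 2.7 0 105 30" --pt "0 0 0 2.7 0 105 30" --pt "0 0 0 2.7 0 105 30" --grip_force 40

```text
t: 11.08
eef_pos: [0.5538, -0.1149, 0.0526]
tool_rot: [-0.0, 0.996, -0.085, 0.001]
contact_force: [-1.1, 0.6, 6.1]
gripper_width: 0.444
grasp_force: 40.5
```

```bash
python3 -c "
from h import *
rows((.540,.264,.175,-.17))"
```

```text
t 11.075 p [ 0.5538 -0.1149  0.0526] F [-1.1  0.6  6.1] w 0.444 g 40.5 q [ 0.12  0.53 -0.03  1.96  0.03  0.65 -1.67]
[-0.    -0.003 -0.   ] [ -77.4 -371.1 -122.5]
```

Call:
jog_arm --pt "0 0 0 0 0 -30 30" --pt "0 0 0 0 0 -75 30" --pt "0 0 0 0 0 -118 30" --pt "0 0 0 -8 -40 -122 30" --pt "0 0 0 -18 -85 -122 30" --pt "0 0 0 -28 -133 -122 30" --pt "0 0 0 -38 -181 -122 30" --pt "0 0 0 -48 -229 -122 30" --pt "0 0 0 -58 -277 -122 30" --pt "0 0 0 -66 -317 -122 30"

```text
t: 12.32
eef_pos: [0.5409, 0.2107, 0.1736]
tool_rot: [-0.0, 0.996, -0.084, 0.0]
contact_force: [0.3, -0.4, 0.0]
gripper_width: 0.439
grasp_force: 40.7
```

Call:
jog_arm --pt "0 0 0 0 0 0 30" --pt "0 0 0 0 0 0 30"

```text
t: 12.58
eef_pos: [0.5413, 0.2078, 0.1732]
tool_rot: [0.0, 0.996, -0.085, 0.0]
contact_force: [0.8, -0.4, -0.2]
gripper_width: 0.445
grasp_force: 40.7
```

```bash
python3 - <<'E'
from h import *
rows((.540,.264,.062,-.17))
p=bot.read_camera('wrist')
o,R,e=pose();T=np.eye(4);T[:3,:3]=R.as_matrix();T[:3,3]=e;T=T@np.array(p['tool_from_camera'])
for n in ['caddy','bottle_blue']:
  for d in bot.tip_of(n,p): print(n,d['xy'],d['score'],ray(p,d['xy'],0,T)[:2])
E
```

```text
t 12.575 p [0.5413 0.2078 0.1732] F [ 0.8 -0.4 -0.2] w 0.445 g 40.7 q [-0.36  0.39 -0.14  1.84  0.07  0.92 -2.28]
[ 0.001 -0.    -0.   ] [-10.8 -55.3 111.1]
caddy [273.4, 192.9] 0.78 [0.53708935 0.26007306]
bottle_blue [270.4, 245.4] 0.58 [0.47464923 0.27735939]
```

Call:
jog_arm --pt "0 0 0 -4 -20 0 30" --pt "0 0 0 -9 -45 0 30" --pt "0 0 0 -11 -55 0 30" --pt "0 0 0 -11 -55 5 30" --pt "0 0 0 -11 -55 35 30" --pt "0 0 0 -11 -55 70 30" --pt "0 0 0 -11 -55 97 30" --pt "0 0 0 -11 -55 111 30" --pt "0 0 0 -11 -55 114 30" --pt "0 0 0 -11 -55 114 30"

```text
t: 13.98
eef_pos: [0.5403, 0.2647, 0.0598]
tool_rot: [-0.0, 0.996, -0.085, 0.0]
contact_force: [-0.9, 0.0, -0.3]
gripper_width: 0.44
grasp_force: 40.7
```

Call:
jog_arm --pt "0 0 0 0 0 2 30" --pt "0 0 0 0 0 3 30" --pt "0 0 0 0 0 3 30"

```text
t: 14.35
eef_pos: [0.5401, 0.2649, 0.0567]
tool_rot: [-0.0, 0.996, -0.085, 0.0]
contact_force: [-0.5, 0.9, 2.8]
gripper_width: 0.443
grasp_force: 41.0
```

Call:
jog_arm --pt "0 0 0 0 0 0.5 30" --pt "0 0 0 0 0 0.5 50" --pt "0 0 0 0 0 0.5 62" --pt "0 0 0 0 0 0.5 62" --pt "0 0 0 0 0 -30 62" --pt "0 0 0 0 0 -75 62" --pt "0 0 0 0 0 -115 62" --pt "0 0 0 0 0 -115 62"

```text
t: 15.35
eef_pos: [0.5417, 0.2659, 0.1746]
tool_rot: [-0.002, 0.996, -0.085, 0.003]
contact_force: [0.6, 0.2, -0.4]
gripper_width: 0.725
grasp_force: 0.0
```

```bash
python3 -c "
from h import *
rows((.6677,.084,.16,-.17),(.6677,.084,.05,-.17))"
```

```text
t 15.35 p [0.5417 0.2659 0.1746] F [ 0.6  0.2 -0.4] w 0.725 g 0.0 q [-0.44  0.42 -0.16  1.78  0.08  0.94 -2.37]
[-0.004 -0.005 -0.   ] [154.9 158.   14.7]
[-0.004 -0.005 -0.   ] [154.4 158.4 124.7]
```

Call:
jog_arm --pt "0 0 0 20 20 0 62" --pt "0 0 0 50 51 0 62" --pt "0 0 0 84 86 0 62" --pt "0 0 0 118 121 0 62" --pt "0 0 0 145 148 0 62" --pt "0 0 0 154 158 15 62" --pt "0 0 0 154 158 20 62" --pt "0 0 0 154 158 20 62"

```text
t: 16.35
eef_pos: [0.663, 0.0853, 0.1496]
tool_rot: [-0.0, 0.996, -0.084, -0.002]
contact_force: [0.2, 0.5, -0.1]
gripper_width: 0.724
grasp_force: 0.0
```

```bash
python3 -c "
from h import *
rows((.6677,.084,.05,-.17))
p=bot.read_camera('scene')
for n in ['bottle_yellow','bottle_green']: print(n,[(np.round(d['xy']),round(d['score'],2),ray(p,d['xy'],0)[:2].round(3)) for d in bot.tip_of(n,p)])
"
```

```text
t 16.35 p [0.663  0.0853 0.1496] F [ 0.2  0.5 -0.1] w 0.724 g 0.0 q [-0.15  0.55 -0.1   1.64  0.06  0.96 -2.01]
[-0.     0.003  0.003] [ 5.2  0.5 99.6]
bottle_yellow [(array([409., 253.]), 0.66, array([0.536, 0.265])), (array([276., 229.]), 0.58, array([ 0.713, -0.002])), (array([240., 181.]), 0.58, array([ 0.679, -0.195]))]
bottle_green [(array([316., 235.]), 0.71, array([0.657, 0.077]))]
```

Call:
jog_arm --pt "0 0 0 4 0.5 15 62" --pt "0 0 0 4.5 0.5 50 62" --pt "0 0 0 4.5 0.5 85 62" --pt "0 0 0 4.5 0.5 98 62" --pt "0 0 0 4.5 0.5 98 62" --pt "0 0 0 4.5 0.5 98 30" --pt "0 0 0 4.5 0.5 98 30" --pt "0 0 0 4.5 0.5 98 30" --grip_force 40

```text
t: 17.5
eef_pos: [0.6703, 0.0819, 0.0548]
tool_rot: [-0.0, 0.996, -0.085, 0.001]
contact_force: [-0.5, 0.2, 6.6]
gripper_width: 0.443
grasp_force: 40.4
```

```bash
python3 -c "
from h import *
rows((.603,.253,.175,-.17))"
```

```text
t 17.5 p [0.6703 0.0819 0.0548] F [-0.5  0.2  6.6] w 0.443 g 40.4 q [-0.15  0.67 -0.09  1.68  0.08  0.8  -2.02]
[-0.001 -0.003 -0.   ] [ -95.  -157.3 -120.3]
```

Call:
jog_arm --pt "0 0 0 0 0 -30 30" --pt "0 0 0 0 0 -75 30" --pt "0 0 0 0 0 -118 30" --pt "0 0 0 -20 -33 -120 30" --pt "0 0 0 -44 -73 -120 30" --pt "0 0 0 -68 -113 -120 30" --pt "0 0 0 -86 -143 -120 30" --pt "0 0 0 -93 -157 -120 30" --pt "0 0 0 -93 -157 -120 30" --pt "0 0 0 -93 -157 -120 30"

```text
t: 18.75
eef_pos: [0.6051, 0.2496, 0.173]
tool_rot: [0.001, 0.996, -0.086, 0.0]
contact_force: [-0.0, -0.6, -0.0]
gripper_width: 0.438
grasp_force: 40.5
```

```bash
python3 - <<'E'
from h import *
rows((.605,.253,.0588,-.17))
E
```

```text
t 18.75 p [0.6051 0.2496 0.173 ] F [-0.  -0.6 -0. ] w 0.438 g 40.5 q [-0.39  0.5  -0.13  1.66  0.08  0.99 -2.29]
[ 0.001 -0.001 -0.003] [ -0.7  -3.5 114.2]
```

Call:
jog_arm --pt "0 0 0 -0.5 -3 10 30" --pt "0 0 0 -0.5 -3 40 30" --pt "0 0 0 -0.5 -3 75 30" --pt "0 0 0 -0.5 -3 100 30" --pt "0 0 0 -0.5 -3 110 30" --pt "0 0 0 -0.5 -3 112 30" --pt "0 0 0 -0.5 -3 113.5 30" --pt "0 0 0 -0.5 -3 113.5 30"

```text
t: 19.75
eef_pos: [0.6046, 0.2554, 0.0605]
tool_rot: [-0.0, 0.996, -0.085, 0.001]
contact_force: [-0.6, 0.7, -1.5]
gripper_width: 0.445
grasp_force: 40.5
```

Call:
jog_arm --pt "0 0 0 0 1 1.5 30" --pt "0 0 0 0 1 2 30" --pt "0 0 0 0 1 2 30"

```text
t: 20.12
eef_pos: [0.6045, 0.2545, 0.0588]
tool_rot: [-0.0, 0.996, -0.085, 0.001]
contact_force: [-0.9, -0.2, 6.0]
gripper_width: 0.446
grasp_force: 41.2
```

Contact is light, so I release and rise.

Call:
jog_arm --pt "0 0 0 0 0 0 50" --pt "0 0 0 0 0 0 62" --pt "0 0 0 0 0 0 62" --pt "0 0 0 0 0 -30 62" --pt "0 0 0 0 0 -75 62" --pt "0 0 0 0 0 -115 62" --pt "0 0 0 0 0 -115 62"

```text
t: 21.0
eef_pos: [0.606, 0.2552, 0.1765]
tool_rot: [-0.002, 0.996, -0.085, 0.003]
contact_force: [1.4, 0.7, 0.3]
gripper_width: 0.724
grasp_force: 0.0
```

```bash
python3 - <<'E'
from h import *
rows((.4535,.0895,.175,.17),(.4535,.0895,.06,.17))
p=bot.read_camera('scene');save(p,'s3.png',(220,100,490,310),2.8)
print([(np.round(d['xy']),ray(p,d['xy'],0)[:2]) for d in bot.tip_of('bottle_loose',p)])
E
```

```text
t 21.0 p [0.606  0.2552 0.1765] F [1.4 0.7 0.3] w 0.724 g 0.0 q [-0.4   0.5  -0.13  1.65  0.08  0.99 -2.3 ]
[-0.003 -0.006 -0.34 ] [-122.2  189.2    0. ]
[-0.003 -0.006 -0.34 ] [-122.8  189.7  115. ]
[(array([376., 192.]), array([0.4437838 , 0.08860585]))]
```

View pics/s3.png

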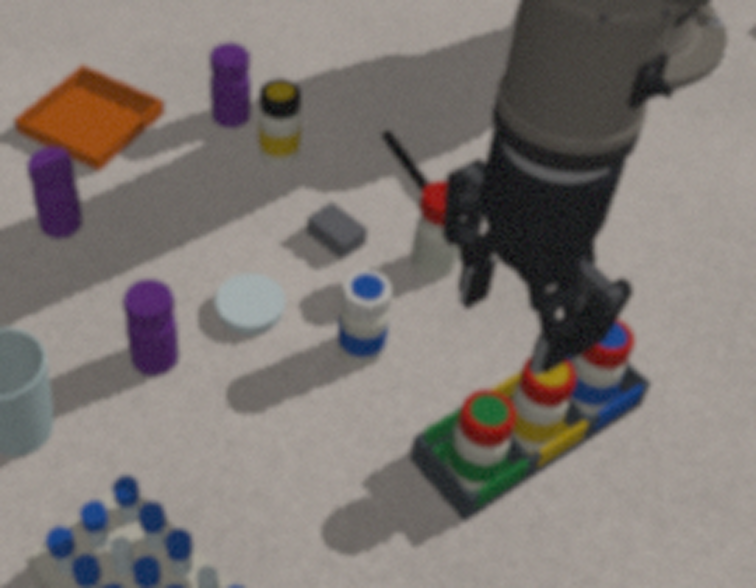

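All three stand in their own wells: green at crop (488,435), yellow (545,400), blue (605,365). The two standards are unmoved at (363,315) and (280,118). Next is the loose bottle at (437,225).

```bash
python3 -c "
from h import *
rows((.4535,.0895,.175,-.17))"
```

```text
t 21.1 p [0.6037 0.254  0.1725] F [-0.2 -0.3 -0.4] w 0.723 g 0.0 q [-0.4   0.5  -0.13  1.65  0.08  0.99 -2.3 ]
[ 0. -0. -0.] [-120.1  187.6   -2.5]
```

Call:
jog_arm --pt "0 0 0 -16 25 0 62" --pt "0 0 0 -40 62 0 62" --pt "0 0 0 -67 104 0 62" --pt "0 0 0 -94 146 0 62" --pt "0 0 0 -113 177 0 62" --pt "0 0 0 -120 187.5 0 62" --pt "0 0 0 -120 187.5 0 62" --pt "0 0 0 -120 187.5 0 62"

```text
t: 22.1
eef_pos: [0.4548, 0.091, 0.1725]
tool_rot: [-0.0, 0.996, -0.084, 0.0]
contact_force: [0.4, 0.5, -0.2]
gripper_width: 0.726
grasp_force: 0.0
```

```bash
python3 - <<'E'
from h import *
rows((.4535,.0895,.06,-.17))
p=bot.read_camera('wrist')
o,R,e=pose();T=np.eye(4);T[:3,:3]=R.as_matrix();T[:3,3]=e;T=T@np.array(p['tool_from_camera'])
hsv=cv2.cvtColor(p['pixels'],cv2.COLOR_RGB2HSV);m=cv2.inRange(hsv,(0,150,60),(5,255,255))|cv2.inRange(hsv,(174,150,60),(180,255,255))
n,l,s,c=cv2.connectedComponentsWithStats(m)
for i in range(1,n):
  if s[i,4]>100: print(s[i],c[i],ray(p,c[i],.09,T)[:2])
p=bot.read_camera('side');save(p,'s4.png',(220,130,320,230),5)
E
```

```text
t 22.1 p [0.4548 0.091  0.1725] F [ 0.4  0.5 -0.2] w 0.726 g 0.0 q [-0.21  0.21 -0.13  2.1   0.04  0.84 -2.11]
[-0.001 -0.     0.001] [ -1.    1.7 112.5]
[  32   18   75   64 2140] [75.28364486 51.28785047] [0.59555795 0.24161943]
[  55  112   68   52 1662] [ 94.56438026 136.25872443] [0.53749893 0.25037029]
[ 301  181   49   51 1887] [324.69899311 206.14573397] [0.45321684 0.08673007]
[  75  189   61   49 1384] [109.94797688 210.13439306] [0.47922899 0.26029317]
```

View pics/s4.png

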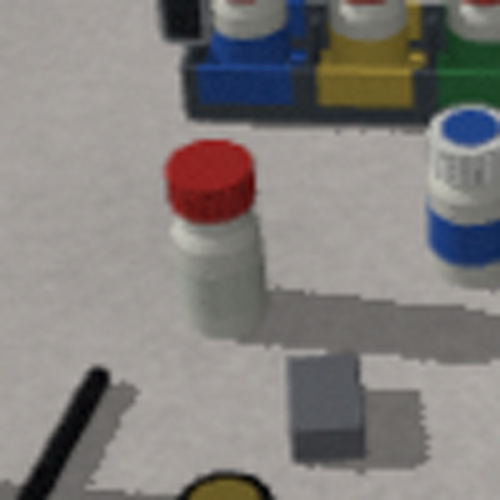

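The side view shows the loose cap at crop (210,180), clear of everything. The wrist view puts it at (.453,.088).

Call:
jog_arm --pt "0 0 0 -1 3 5 62" --pt "0 0 0 -1 3 40 62" --pt "0 0 0 -1 3 75 62" --pt "0 0 0 -1 3 100 62" --pt "0 0 0 -1 3 111 62" --pt "0 0 0 -1 3 111 62" --pt "0 0 0 -1 3 111 30" --pt "0 0 0 -1 3 111 30" --pt "0 0 0 -1 3 111 30" --grip_force 40

```text
t: 23.32
eef_pos: [0.4532, 0.0871, 0.0626]
tool_rot: [-0.0, 0.996, -0.085, 0.001]
contact_force: [-0.1, -1.1, 5.8]
gripper_width: 0.445
grasp_force: 40.1
```

```bash
python3 -c "
from h import *
rows((.555,-.298,.195,-.17))"
```

```text
t 23.325 p [0.4532 0.0871 0.0626] F [-0.1 -1.1  5.8] w 0.445 g 40.1 q [-0.23  0.39 -0.12  2.19  0.08  0.57 -2.15]
[-0.001 -0.002 -0.   ] [ 165.9  362.2 -132.4]
```

Call:
jog_arm --pt "0 0 0 0 0 -30 30" --pt "0 0 0 0 0 -75 30" --pt "0 0 0 0 0 -120 30" --pt "0 0 0 15 33 -132 30" --pt "0 0 0 34 75 -132 30" --pt "0 0 0 54 118 -132 30" --pt "0 0 0 74 161 -132 30" --pt "0 0 0 94 204 -132 30" --pt "0 0 0 114 247 -132 30" --pt "0 0 0 130 283 -132 30"

```text
t: 24.58
eef_pos: [0.5326, -0.216, 0.1938]
tool_rot: [0.0, 0.996, -0.085, 0.0]
contact_force: [-0.2, -0.1, -0.3]
gripper_width: 0.443
grasp_force: 40.4
```

Call:
jog_arm --pt "0 0 0 0 0 0 30" --pt "0 0 0 0 0 0 30"

```text
t: 24.82
eef_pos: [0.5322, -0.2132, 0.1935]
tool_rot: [-0.0, 0.996, -0.085, -0.0]
contact_force: [-0.2, 0.8, -0.6]
gripper_width: 0.443
grasp_force: 40.4
```

```bash
python3 - <<'E'
from h import *
rows((.555,-.298,.195,-.17),(.555,-.298,.0666,-.17))
p=bot.read_camera('wrist')
o,R,e=pose();T=np.eye(4);T[:3,:3]=R.as_matrix();T[:3,3]=e;T=T@np.array(p['tool_from_camera'])
for d in bot.tip_of('rework_tray',p): print(d['xy'],d['score'],ray(p,d['xy'],0,T)[:2])
E
```

```text
t 24.825 p [ 0.5322 -0.2132  0.1935] F [-0.2  0.8 -0.6] w 0.443 g 40.4 q [ 0.23  0.35  0.06  1.85 -0.03  0.95 -1.45]
[-0.001  0.001  0.   ] [36.8 79.8 -1.6]
[-0.001  0.001  0.   ] [ 36.9  79.9 126.8]
[388.6, 142.5] 0.68 [ 0.55924776 -0.29754697]
```

Call:
jog_arm --pt "0 0 0 18 38 0 30" --pt "0 0 0 34 72 0 30" --pt "0 0 0 38 80 10 30" --pt "0 0 0 38 80 40 30" --pt "0 0 0 38 80 75 30" --pt "0 0 0 38 80 105 30" --pt "0 0 0 38 80 119 30" --pt "0 0 0 38 80 123 30" --pt "0 0 0 38 80 124 30" --pt "0 0 0 38 80 124 30"

```text
t: 26.18
eef_pos: [0.5571, -0.2996, 0.0707]
tool_rot: [0.0, 0.996, -0.085, 0.001]
contact_force: [-0.6, 1.2, -0.5]
gripper_width: 0.443
grasp_force: 40.4
```

Call:
jog_arm --pt "0 0 0 0 0 1.5 30" --pt "0 0 0 0 0 2.5 30" --pt "0 0 0 0 0 2.5 30"

```text
t: 26.55
eef_pos: [0.5564, -0.2993, 0.0671]
tool_rot: [-0.0, 0.996, -0.085, 0.0]
contact_force: [-0.2, -0.2, -1.0]
gripper_width: 0.441
grasp_force: 40.4
```

Call:
jog_arm --pt "0 0 0 0 0 1 30" --pt "0 0 0 0 0 1 30" --pt "0 0 0 0 0 1 50" --pt "0 0 0 0 0 1 62" --pt "0 0 0 0 0 1 62" --pt "0 0 0 0 0 -30 62" --pt "0 0 0 0 0 -75 62" --pt "0 0 0 0 0 -120 62" --pt "0 0 0 0 0 -150 62" --pt "0 0 0 0 0 -150 62"

```text
t: 27.8
eef_pos: [0.5579, -0.3001, 0.22]
tool_rot: [0.001, 0.996, -0.085, 0.003]
contact_force: [-0.1, -0.4, -0.4]
gripper_width: 0.725
grasp_force: 0.0
```

```bash
python3 - <<'E'
from h import *
a=bot.read_camera('scene')['pixels'][80:300,190:490,::-1];b=bot.read_camera('side')['pixels'][110:370,220:440,::-1]
b=cv2.resize(b,None,fx=220/260,fy=220/260)
cv2.imwrite('pics/f.png',cv2.resize(np.hstack([a,b]),None,fx=1.64,fy=1.64,interpolation=2))
E
```

```text
(no output)
```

View pics/f.png

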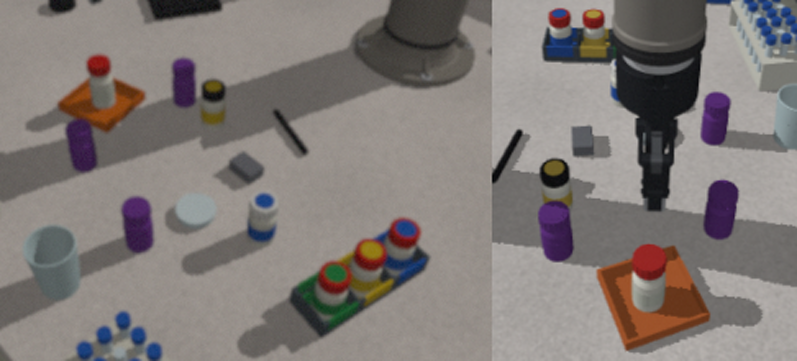

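The three sample bottles stand in their own wells (335,290), (368,265), (403,245). The loose one stands in the tray (100,85 scene; 648,280 side). The standards are in place and the gripper is clear.

```bash
python3 -c "
from station import bot
print(bot.hand_in())"
```

```text
the job is handed in; nothing more can be done
None
```

The job is handed in at about 28 s: blue, yellow and green bottles stand in their own caddy wells, the loose-capped bottle stands in the orange rework tray, and both standards were left where they stood; no verdict was returned.

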